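Feel the end float of a tube rotator's drive shaft

TASK

The drum is off the tube rotator so that the end float of its drive shaft can be checked. Take the shaft by its hub, draw it straight out until it bears on its outer stop and keep it there for a moment at about 8 N, then push it back in until it bears on its inner stop the same way, never loading a stop with more than about 18 N. Then leave the shaft standing midway between the two stops you felt, let go of it and leave everything else on the bench where it is.

Things in the scene. Friction and masses are not known exactly. Their poses are not given: they have to be found in the camera images.
- drive_unit: Tube rotator drive unit, fixed: a white box 170 (its x) x 150 (its y) x 110 mm high, teal strip along the foot of its front, display on top. Origin: centre of its underside, on the bench. Its x axis runs level along the shaft, which comes out of the front face (local x = -85 mm) at y = 0, 75 mm above the bench. 'Out' is local -x, 'in' is local +x.
- shaft: The level drive shaft; slides along its own axis only, does not turn. Origin: on the axis, 75 mm above the bench, mid-length of the hub's grip barrel; x points in, along the axis. The barrel is plain aluminium, 30 mm diameter, 44 mm long (x -22 to +22 mm); at its outer end a red flange, 46 mm diameter, 7 mm thick; then a stub. Grip the barrel across its diameter from above.
- stub_tip (a point): Outer end of the shaft, on its axis, at x = -53 mm of shaft: end of a 16 mm steel stub 24 mm long in front of the red flange. Sliding the shaft takes about 2.5 N (friction) on top of any load on a stop, and it stays where it is left. It starts somewhere between its stops, at least 2 mm from each.
- boss (a point): Centre of the outer end of the round aluminium boss (60 mm across, 13 mm long) through which the shaft enters the unit. The two stops are washers hidden behind it: where they lie differs by several mm each time, and the float between them is 10 to 22 mm. A stop yields about 1 mm for 12 N. Even fully in, the barrel stays 30 mm clear of the boss.
- drum: The rotator's white tube drum lying flat, a disc 150 mm across and 16 mm thick with short clear tubes standing round its rim (52 mm high over all) and a red hub; loose. Origin: centre of its underside. Leave alone.
- lock_ring: Loose aluminium ring, 40 mm outside, 20 mm hole, 12 mm high, lying flat. Origin: centre of its underside. Leave alone.
- driver: Screwdriver with red handle, 170 mm long, lying on the bench along its x. Leave alone.
- tip_rack: White and teal pipette tip rack, 85 x 122 x 58 mm; loose. Origin: centre of its underside. Leave alone.
- yellow_rack: Red rack of yellow tips, 85 x 122 x 58 mm; loose. Origin: centre of its underside. Leave alone.
- buffer_bottle: Clear glass bottle with blue cap, 70 mm across, 130 mm high; loose. Origin: centre of its underside. Leave alone.
- stain_bottle: Amber bottle with blue cap, 56 mm across, 100 mm high; loose. Origin: centre of its underside. Leave alone.
- tube_rack: Purple tube block, 100 x 200 mm, 50 mm high with its white caps; loose. Origin: centre of its underside. Leave alone.

How it is judged (in metres and radians):
On the way, in this order (a step that is already met when the one before it is completed fails the run):
1. the shaft is drawn out against its outer stop with at least 4 N for 0.3 s (contact force between stop_out_c0 and shaft above 4 N), for 0.3 s.
2. the shaft is pushed in against its inner stop with at least 4 N for 0.3 s (contact force between stop_in_c0 and shaft above 4 N), for 0.3 s.
At the end, for the whole second after the job is handed in: The shaft is at rest, released, midway between its stops: its distance to the nearer stop is at least 3.5 mm if the float is under 13 mm, 5 mm if it is 13 to 16 mm, 6.5 mm if it is 16 to 19 mm, and 8 mm if it is over 19 mm (within 1.5 mm of the middle always passes) (((distance between shaft_c0 and stop_in_c0 above 0.0235 m and distance between shaft_c0 and stop_out_c0 above 0.0235 m and distance between stop_in_c0 and stop_out_c0 below 0.053 m) or (distance between shaft_c0 and stop_in_c0 above 0.025 m and distance between shaft_c0 and stop_out_c0 above 0.025 m and distance between stop_in_c0 and stop_out_c0 between 0.052999 and 0.056 m) or (distance between shaft_c0 and stop_in_c0 above 0.0265 m and distance between shaft_c0 and stop_out_c0 above 0.0265 m and distance between stop_in_c0 and stop_out_c0 between 0.055999 and 0.059 m) or (distance between shaft_c0 and stop_in_c0 above 0.028 m and distance between shaft_c0 and stop_out_c0 above 0.028 m and distance between stop_in_c0 and stop_out_c0 above 0.058999 m)) and linear speed of shaft below 0.003 m/s); the robot touches nothing.
It fails at once if a stop of the shaft is loaded with more than 20 N (contact force between any of stop_in_c0, stop_out_c0 and shaft above 20 N).
It fails at once if another thing on the bench is shifted by more than 15 mm (distance of any of drum, lock_ring, driver, tip_rack, yellow_rack, buffer_bottle, stain_bottle, tube_rack from where it was at the start of the episode above 0.015 m).
It also fails if it takes over 48 s, if anything falls off the work surface, if the arm or the gripper's body presses on something with over 40 N, if the wrist force passes 120 N, or if a joint passes its speed limit or range.

ROBOT

A 7-joint arm with a two-finger parallel gripper is mounted at the origin on the work surface. World frame = base frame: x ahead of the robot, y to its left, z up, the work surface at z = 0. Lengths are in mm, angles in rad, forces in N, time in s.
With the tool pointing down it reaches from about 400 to 875 mm from the base axis. Payload 4.4 kg.
Tool frame: the origin (TCP) lies midway between the tips of the shut fingers; the grasp point (between the pads) lies ctrl.grip_depth behind it (ctrl.grip_depth is the distance from the TCP to the grasp point, in mm); z points along the fingers, y is the line along which they close (so a half turn about z gives the same grasp; the last joint's range is limited). The gripper opens to 85 mm and grips with 20 to 120 N. Pads are 22 mm wide; open, the fingers measure 114 mm over their backs; the gripper's body (76 mm by 85 mm) begins 54 mm behind the grasp point. The pads swing forward as they close: fully open they stand 13 mm farther back than shut.
Start: joints at [-1.177, 0.628, 0.038, 1.517, -0.027, 0.996, -0.02], TCP at [288.429, 582.517, 231.313] pointing down, gripper open.
Joint ranges: [-3.06, 3.06], [-0.37, 2.12], [-1.25, 1.32], [0.18, 2.47], [-1.1, 4.24], [0.23, 1.98], [-2.94, 2.94]. Speed limits (rad/s): [2.57, 2.57, 3.14, 3.14, 3.14, 3.14, 3.14].

INTERFACE

Orientations are given as [roll, pitch, yaw] about the fixed x, y, z axes, in that order (R = Rz(yaw) Ry(pitch) Rx(roll)).
In Python, from cell import ctrl gives the robot as it stands.
- The arm moves only by the tool carry_out, never from a script. Its argument "deltas" is one flat list of numbers, 7 for each row, row after row: the turn, a rotation vector about the tool's x, y, z in degrees, then the shift along the tool's x, y, z in m, then the closure, from -1 (fully open) to 1 (shut). In form: [wx, wy, wz, dx, dy, dz, claw, wx, wy, wz, dx, dy, dz, claw, ...]. A call has 1 to 12 rows; each row shifts and turns the commanded pose from where the row before left it, along the tool's axes as they then stand; what a row does not reach is not made up. A row lasts 1/8 s, in which the tool goes at most 62.5 mm and 10.7 degrees, less where a joint would pass 70% of its speed; a pose out of reach is approached as far as the arm can. A call with a gripper value outside its range is refused whole. The fingers move at their own pace and stop on an object; the grip force is fixed at half the most. Time passes only in rows, so rows that do not move let the fingers close. It gives the time, the measured TCP pose, the force, the opening and the grip force at its end, in the units of the state.
- ctrl.read_state(): the state, without advancing time (a new reading comes with each control period).
- ctrl.get_image(name): name is "side" or "top" or "wrist"; returns the picture (400x640x3 uint8, red, green, blue); there is no depth.
- ctrl.calibration(name): a dict with "mtx" (3x3 intrinsics, pixels), "R" (3x3) and "t" (3): a world point X has camera coordinates R X + t. Camera axes: x right, y down, z forward; pixel columns grow to the right and rows downward; lengths in mm; the calibration is good to about 2 mm. A picture is of the moment at which its call begins: read the wrist's pose just before it. calibration takes no time and is no camera call; for the wrist camera it gives the pose at the moment of the call.
- ctrl.finish_job(): hands the job in; it is judged then, once.
The state is a dict: "clock": time; "qpos": joint angles; "qd": joint speeds; "tau": joint torques, N m; "eef_pos": TCP position; "tool_rot": TCP orientation; "force": force on the tool from outside, world axes, zero at the start; "torque": the same for the moment, N m; "width": finger opening in mm; "gripper_force": force on a finger pad.
Only numpy, scipy, OpenCV 4.12 (cv2) and the standard library are available. Lean on these libraries where they do the work, as an engineer would, in place of code of your own. Each camera call takes 0.05 s, during which the arm holds its last target. There are 200 camera calls.

## Working session

There is one attempt and no reset: what is moved stays moved. The work goes in short steps, Python scripts to look and compute and a tool call to move; the robot and the scene stay as the last step left them, time stands still between calls to the robot, and variables do not carry over. Pictures are saved under pics/ and viewed, at most 10 in all, crops included, and the job is handed in when it is done.

Besides the shell and the picture viewer there is one more tool, called after "Request:" by a JSON object that holds its "fn" and its "kwargs", one argument or row to a line. carry_out: Moves the arm, as the interface text tells. Its arguments: {"type":"object","properties":{"deltas":{"type":"array"}},"required":["deltas"]}

```bash
mkdir -p pics; python3 - <<'E'
from cell import ctrl
import cv2,numpy as np
print(ctrl.read_state(), ctrl.grip_depth)
for n in("top","side"):
    c=ctrl.calibration(n);print(n,c)
    cv2.imwrite(f"pics/{n}0.png",ctrl.get_image(n)[:,:,::-1])
E
```

```text
{'clock': 0.0, 'qpos': array([-1.17678916,  0.62934691,  0.0383986 ,  1.51837734, -0.02702078,
        0.99623386, -0.01997574]), 'qd': array([ 3.62209894e-05, -1.69994547e-03, -5.63498996e-04, -2.29021009e-04,
       -6.12831406e-04, -6.89067419e-04, -2.11297864e-03]), 'tau': array([ 1.58387782e-03, -5.63403153e+01,  1.22649629e+00, -1.93446100e+01,
        1.09285698e-02,  1.04360981e-02, -1.72863622e-06]), 'eef_pos': array([288.12942646, 581.97108184, 230.38475658]), 'tool_rot': array([-3.13974334e+00, -1.86928746e-05,  2.68183328e+00]), 'force': array([ 0.28647599, -0.27034039, -1.12841147]), 'torque': array([-0.05313488, -0.01083283,  0.01295561]), 'gripper_force': 0.0, 'width': 84.9738224968116} 18.700000000000003
top {'mtx': array([[454.78767641,   0.        , 318.48565074],
       [  0.        , 454.78767641, 193.64584511],
       [  0.        ,   0.        ,   1.        ]]), 'R': array([[-0.14987989, -0.98868243, -0.00656337],
       [-0.96624539,  0.14787895, -0.21095416],
       [ 0.20953725, -0.02527596, -0.97747392]]), 't': array([ -7.37130725, 587.3160487 , 969.4461302 ])}
side {'mtx': array([[471.86735486,   0.        , 323.59502617],
       [  0.        , 471.86735486, 200.90739469],
       [  0.        ,   0.        ,   1.        ]]), 'R': array([[ 0.96473554, -0.2631066 , -0.00776227],
       [-0.15825699, -0.55621348, -0.81583166],
       [ 0.21033322,  0.78829023, -0.57823737]]), 't': array([-580.76865521,  113.83037001, 1075.40944962])}
```

View pics/top0.png

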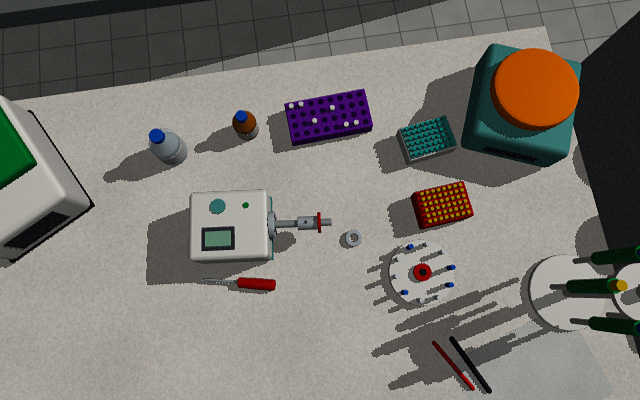

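View pics/side0.png

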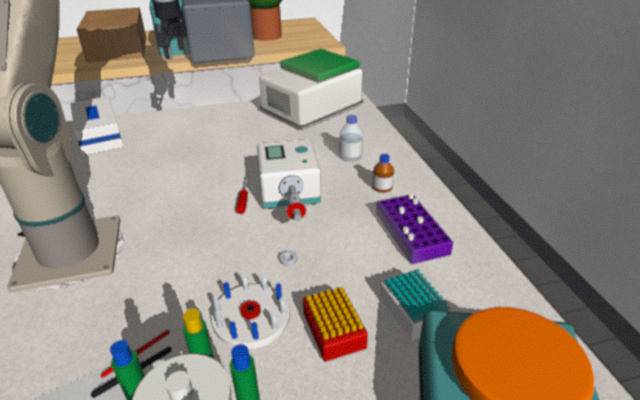

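The top view shows the drive unit at about (230,225), with the shaft pointing right: boss (272,224), barrel (306,223), red flange (319,222), stub tip (330,222). In the side view the flange is at (296,210) and the unit at (290,170). Next I enlarge the shaft area and cast rays.

```bash
cat > h.py <<'E'
import numpy as np
from cell import ctrl
def ray(n,px,z):
    c=ctrl.calibration(n);R=np.array(c["R"]);C=-R.T@c["t"]
    d=R.T@np.linalg.inv(c["mtx"])@[px[0],px[1],1]
    return C+d*(z-C[2])/d[2]
E
python3 - <<'E'
from h import *
import cv2
a=cv2.imread("pics/top0.png");b=cv2.imread("pics/side0.png")
A=cv2.resize(a[180:270,260:345],None,fx=6,fy=6,interpolation=cv2.INTER_CUBIC)
cv2.imwrite("pics/crop.png",A)
for n,im in(("top",a),("side",b)):
    h=cv2.cvtColor(im,cv2.COLOR_BGR2HSV);m=((h[...,0]<8)|(h[...,0]>172))&(h[...,1]>150)&(h[...,2]>60)
    k,l,s,c=cv2.connectedComponentsWithStats(m.astype(np.uint8))
    for i in range(1,k):
        if s[i,4]>15 : print(n,s[i],c[i],ray(n,c[i],75))
for p in((272,224),(306,223),(319,222),(330,222)):print(p,ray("top",p,75))
E
```

```text
top [422 181  52  46 423] [452.59101655 207.21985816] [ 501.24237744 -385.44285151   75.        ]
top [444 183  10   5  17] [448.         184.94117647] [ 552.6196589  -386.01468347   75.        ]
top [428 186  15   5  23] [434.86956522 187.95652174] [ 550.26355402 -355.49467951   75.        ]
top [415 192  32  25 140] [425.65714286 204.02142857] [ 517.37780341 -327.79321915   75.        ]
top [423 193  11   5  21] [428.28571429 195.23809524] [ 536.11015311 -337.57276639   75.        ]
top [447 194   9   6  20] [450.95 195.75] [ 527.3132902  -387.32905919   75.        ]
top [430 197  16   5  27] [437.44444444 198.81481481] [ 525.01640945 -356.11534575   75.        ]
top [428 210  10   5  19] [432.57894737 211.68421053] [ 498.07729896 -339.50790042   75.        ]
top [317 213   4  17  53] [318.58490566 220.96226415] [515.68476497 -86.35125846  75.        ]
top [414 263  18  18 204] [422.08333333 271.85294118] [ 372.31679332 -290.53228976   75.        ]
top [237 278  39  12 361] [256.56232687 283.05263158] [402.39362053  65.84142648  75.        ]
top [434 343  14  16  25] [440.4  350.52
[... 247 characters left out ...]
87 203  19  15 173] [295.43352601 209.        ] [513.16387508 -84.45990164  75.        ]
side [ 303  297   64   64 1270] [335.48740157 338.91181102] [ 498.55008923 -455.99631809   75.        ]
side [240 301  20  18 259] [249.77992278 309.78378378] [ 371.11817052 -355.27471571   75.        ]
side [137 330  32  24 135] [152.34814815 341.58518519] [ 207.04031171 -380.15402948   75.        ]
side [101 367  12  10  53] [106.49056604 371.90566038] [ 139.80250323 -420.64889191   75.        ]
(272, 224) [524.52001123  16.49707051  75.        ]
(306, 223) [515.38437709 -58.16006043  75.        ]
(319, 222) [513.25443023 -86.911317    75.        ]
(330, 222) [ 509.58450913 -110.95863604   75.        ]
```

View pics/crop.png

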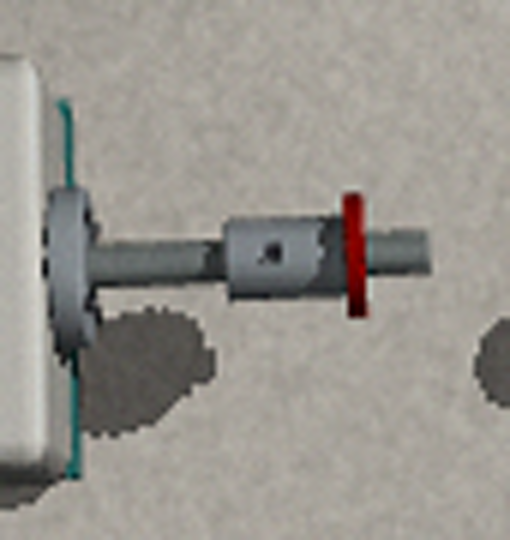

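The crop shows the barrel spanning crop x 228–345 with its centreline at y≈258, which is pixel (307.7,223). The flange is at (319.2,222.5), the stub tip at (331.7,221.8) and the axis near the boss at (275,224). I turn the tool first, then approach.

```bash
python3 - <<'E'
from h import *
P=[ray("top",p,75) for p in((275,224),(307.7,223),(319.2,222.5),(331.7,221.8))]
print(P)
d=P[0]-P[3];print(np.degrees(np.arctan2(d[1],d[0])))
# front teal strip foot, crop px
q=[ray("top",(260+x/6,180+y/6),20) for x,y in((65,100),(77,475))];d=q[0]-q[1];print(q,np.degrees(np.arctan2(d[1],d[0]))+90)
s=ctrl.read_state();print(np.degrees(s["tool_rot"]))
E
```

```text
[array([523.51876675,   9.9350793 ,  75.        ]), array([514.81723602, -61.87664346,  75.        ]), array([512.08430419, -87.18096672,  75.        ]), array([ 509.45847408, -114.74397817,   75.        ])]
83.56583041112995
[array([598.46558918,  15.60361634,  20.        ]), array([452.37877548,  29.82415437,  20.        ])] 84.44017016590823
[-1.79903611e+02  9.98636688e-04  1.53656903e+02]
```

Request:
{"fn": "carry_out", "kwargs": {
  "deltas": [0, 0, 10, 0, 0, 0, -1, 0, 0, 10, 0, 0, 0, -1, 0, 0, 10, 0, 0, 0, -1, 0, 0, 10, 0, 0, 0, -1, 0, 0, 10, 0, 0, 0, -1, 0, 0, 10, 0, 0, 0, -1, 0, 0, 10, 0, 0, 0, -1]
}}

```text
clock: 0.98
eef_pos: [288.2, 582.2, 230.8]
tool_rot: [-3.141, 0.001, 1.454]
force: [-0.6, 0.5, 0.0]
width: 85.2
gripper_force: 0.0
```

Request:
{"fn": "carry_out", "kwargs": {
  "deltas": [0, 0, 0, -0.0511, 0.025, 0, -1, 0, 0, 0, -0.0511, 0.025, 0, -1, 0, 0, 0, -0.0511, 0.025, 0, -1, 0, 0, 0, -0.0511, 0.025, 0, -1, 0, 0, 0, -0.0511, 0.025, 0, -1, 0, 0, 0, -0.0511, 0.025, 0, -1, 0, 0, 0, -0.0511, 0.025, 0, -1, 0, 0, 0, -0.0511, 0.025, 0, -1, 0, 0, 0, -0.0511, 0.025, 0, -1, 0, 0, 0, -0.0511, 0.025, 0, -1, 0, 0, 0, -0.0511, 0.025, 0, -1, 0, 0, 0, -0.0511, 0.025, 0, -1]
}}

```text
clock: 2.48
eef_pos: [519.1, -61.6, 231.1]
tool_rot: [-3.141, -0.0, 1.46]
force: [1.2, 0.8, -1.1]
width: 85.4
gripper_force: 0.0
```

```bash
python3 - <<'E'
from h import *
import cv2,pickle
s=ctrl.read_state();print(s["eef_pos"],s["tool_rot"],s["force"],s["clock"])
pickle.dump((ctrl.calibration("wrist"),s),open("w.pkl","wb"))
cv2.imwrite("pics/w1.png",ctrl.get_image("wrist")[:,:,::-1])
E
```

```text
[519.11094566 -61.62499648 231.09455541] [-3.14123185e+00 -3.05529209e-04  1.46040827e+00] [ 1.19672556  0.82416198 -1.1327415 ] 2.475
```

View pics/w1.png

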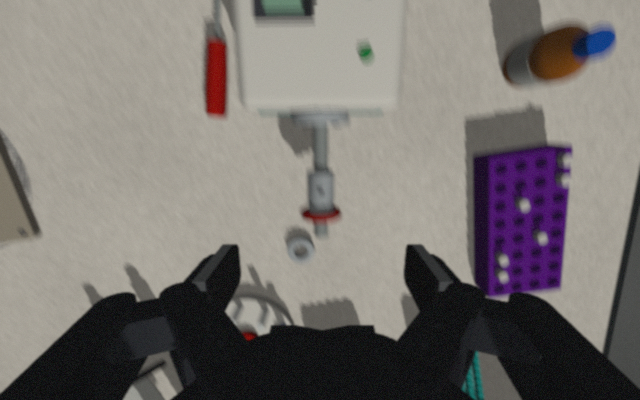

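In the wrist view the shaft runs almost vertically: boss end (320,125), barrel (320,190), flange (321,213), stub tip (321,235).

```bash
python3 - <<'E'
from h import *
import cv2
im=cv2.imread("pics/w1.png")
h=cv2.cvtColor(im,cv2.COLOR_BGR2HSV);m=((h[...,0]<8)|(h[...,0]>172))&(h[...,1]>120)
m[:195]=0;m[230:]=0;m[:,:290]=0;m[:,350:]=0
ys,xs=np.nonzero(m);print(xs.min(),xs.max(),ys.min(),ys.max(),xs.mean(),ys.mean())
f=ray("wrist",(xs.mean(),ys.mean()),75);print("flange",f)
P=[ray("wrist",p,75) for p in((320,130),(320.5,190),(321,235))];print(P)
d=P[0]-P[2];print(np.degrees(np.arctan2(d[1],d[0])))
b=cv2.cvtColor(im,cv2.COLOR_BGR2GRAY)
for r in(140,150,160,175,185,195,200,222,230):
    print(r,b[r,300:342].tolist())
E
```

```text
303 338 210 221 320.19444444444446 215.5222222222222
flange [ 516.23624822 -107.97326067   75.        ]
[array([527.64044853, -13.43089881,  75.        ]), array([520.25563051, -78.04603418,  75.        ]), array([ 514.22718092, -132.08443325,   75.        ])]
83.55034162832177
140 [97, 94, 96, 95, 96, 94, 96, 95, 96, 97, 96, 88, 87, 84, 81, 84, 92, 99, 106, 110, 115, 118, 117, 116, 110, 111, 118, 131, 139, 151, 160, 164, 165, 163, 165, 160, 162, 163, 160, 161, 159, 160]
150 [99, 104, 110, 111, 113, 113, 113, 115, 119, 126, 132, 126, 106, 89, 83, 87, 93, 101, 105, 110, 114, 118, 116, 116, 112, 108, 112, 128, 136, 147, 160, 163, 163, 165, 165, 165, 167, 165, 162, 161, 163, 163]
160 [164, 163, 162, 161, 161, 161, 163, 163, 161, 164, 161, 147, 136, 114, 97, 90, 91, 99, 106, 107, 111, 117, 115, 114, 111, 109, 118, 131, 143, 152, 161, 163, 165, 163, 164, 163, 161, 163, 164, 160, 165, 161]
175 [163, 163, 163, 166, 162, 157, 139, 120, 103, 94, 86, 89, 94, 94, 100, 100, 106, 108, 110, 112, 115, 113, 117, 118, 117, 120, 117, 115, 118, 111, 107, 104, 114, 127, 138, 151, 160, 162, 160, 164, 158
[... 355 characters left out ...]
134, 132, 128, 125, 121, 124, 134, 142, 153, 161, 162, 164, 161, 165, 164]
200 [166, 166, 165, 163, 160, 157, 147, 133, 114, 89, 80, 89, 100, 110, 117, 117, 127, 130, 132, 133, 136, 136, 138, 138, 140, 138, 135, 133, 130, 124, 118, 115, 119, 133, 146, 157, 161, 164, 163, 161, 160, 160]
222 [165, 161, 160, 158, 157, 156, 147, 141, 138, 138, 137, 130, 119, 96, 75, 73, 84, 90, 91, 97, 97, 97, 98, 100, 93, 95, 106, 123, 132, 136, 136, 136, 137, 138, 141, 146, 147, 153, 154, 155, 160, 160]
230 [97, 104, 109, 111, 117, 121, 136, 147, 156, 159, 162, 160, 152, 135, 117, 96, 90, 99, 105, 110, 113, 116, 118, 117, 114, 111, 118, 129, 141, 152, 160, 163, 162, 162, 161, 161, 165, 168, 169, 168, 166, 164]
```

```bash
python3 - <<'E'
from h import *
import pickle
c0,s=pickle.load(open("w.pkl","rb"));c=ctrl.calibration("wrist");s1=ctrl.read_state()
for k in(c0,c):
    R=np.array(k["R"]);print(-R.T@k["t"],R.round(3).tolist())
print(s["eef_pos"],s1["eef_pos"],s1["tool_rot"],s1["clock"],s1["qd"].round(3))
# known features for check: project top-estimated barrel in wrist cams
for X in([514.9,-61.8,75],[512.1,-87.2,75],[525,20,75]):
  for k in(c0,c):
    p=np.array(k["mtx"])@(np.array(k["R"])@X+k["t"]);print(X,p[:2]/p[2])
E
```

```text
[526.90326062   5.52677556 374.14015607] [[0.994, -0.11, -0.0], [-0.106, -0.957, 0.272], [-0.03, -0.27, -0.962]]
[529.20157845  -3.64537256 374.4262621 ] [[0.993, -0.12, 0.005], [-0.117, -0.953, 0.279], [-0.028, -0.277, -0.96]]
[519.11094566 -61.62499648 231.09455541] [521.38431892 -71.89129601 231.89502082] [3.13635692 0.00717347 1.45019934] 2.525 [-0.063 -0.036  0.029  0.055  0.02  -0.021 -0.158]
[514.9, -61.8, 75] [317.88500174 186.27412504]
[514.9, -61.8, 75] [313.88453744 176.37003264]
[512.1, -87.2, 75] [317.98709186 208.23743806]
[512.1, -87.2, 75] [314.30997001 198.67262836]
[525, 20, 75] [318.56707081 108.12447854]
[525, 20, 75] [313.42174382  96.72494222]
```

The arm was still settling when that picture was taken, which explains the offset. I descend part way, settle and measure again.

Request:
{"fn": "carry_out", "kwargs": {
  "deltas": [0, 0, -0.5, 0, 0, 0.02, -1, 0, 0, 0, 0, 0, 0.03, -1, 0, 0, 0, 0, 0, 0.02, -1, 0, 0, 0, 0, 0, 0.01, -1, 0, 0, 0, 0, 0, 0, -1, 0, 0, 0, 0, 0, 0, -1, 0, 0, 0, 0, 0, 0, -1, 0, 0, 0, 0, 0, 0, -1]
}}

```text
clock: 3.52
eef_pos: [519.1, -60.1, 151.8]
tool_rot: [3.141, -0.0, 1.469]
force: [0.0, -0.1, -0.2]
width: 85.4
gripper_force: 0.0
```

```bash
cat > look.py <<'E'
from h import *
import cv2,sys
s=ctrl.read_state();c=ctrl.calibration("wrist");im=ctrl.get_image("wrist")[:,:,::-1]
R=np.array(c["R"]);C=-R.T@c["t"];K=np.linalg.inv(c["mtx"])
def r(p,z=75):
    d=R.T@K@[p[0],p[1],1];return (C+d*(z-C[2])/d[2]).round(1)
print(s["eef_pos"],s["tool_rot"],s["force"],s["clock"],abs(s["qd"]).max(),ctrl.read_state()["eef_pos"])
h=cv2.cvtColor(im,cv2.COLOR_BGR2HSV);m=((h[...,0]<8)|(h[...,0]>172))&(h[...,1]>120)&(h[...,2]>50)
k,l,st,ce=cv2.connectedComponentsWithStats(m.astype(np.uint8))
for i in range(1,k):
    if st[i,4]>40: print(st[i],ce[i],r(ce[i]))
cv2.imwrite(sys.argv[1],im)
E
python3 look.py pics/w2.png
```

```text
[519.11213422 -60.06004022 151.79970154] [ 3.14062588e+00 -1.50192974e-04  1.46881154e+00] [ 0.02955224 -0.0848653  -0.18369916] 3.525 0.004352016584877576 [519.0279704  -60.04963842 151.70642906]
[ 169    7   29  105 2804] [182.78138374  59.73216833] [430.7  60.8  75. ]
[293 231  51  23 614] [317.76547231 244.57166124] [512.5 -93.9  75. ]
```

View pics/w2.png

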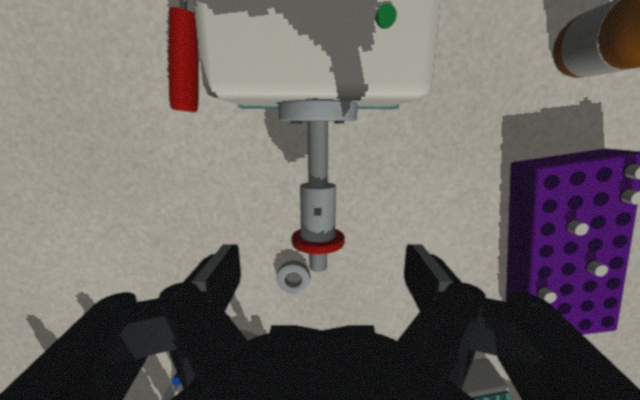

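The wrist view from lower down shows the barrel at x 301–336, rows 184–236, with its set-screw mark at (318,212). The flange is at (318,240), the thin shaft at (318,130) and the stub end at (318.5,268).

```bash
python3 - <<'E'
from h import *
print("screw",ray("wrist",(318,212),90),"top",ray("top",(305,222),90))
a=ray("wrist",(317.8,130),75);b=ray("wrist",(318.7,268),75);print(a,b,np.degrees(np.arctan2(*(a-b)[[1,0]])))
print("barrel inner end top",ray("wrist",(318,184),90))
s=ctrl.read_state();print(s["eef_pos"],np.degrees(s["tool_rot"]))
E
```

```text
screw [516.41729017 -59.46157734  90.        ] top [515.59855914 -56.4953217   90.        ]
[522.57981459   1.87234264  75.        ] [ 510.79975397 -116.48670412   75.        ] 84.31617369790042
barrel inner end top [518.77420476 -37.2533594   90.        ]
[519.0279704  -60.04963842 151.70642906] [ 1.79957980e+02 -8.40157063e-03  8.41580473e+01]
```

Request:
{"fn": "carry_out", "kwargs": {
  "deltas": [0, 0, 0, 0, -0.0026, 0.016, -1, 0, 0, 0, 0, 0, 0.02, -1, 0, 0, 0, 0, 0, 0.02, -1, 0, 0, 0, 0, 0, 0.02, -1, 0, 0, 0, 0, 0, 0.012, -1, 0, 0, 0, 0, 0, 0.008, -1, 0, 0, 0, 0, 0, 0, -1, 0, 0, 0, 0, 0, 0, -1, 0, 0, 0, 0, 0, 0, -1, 0, 0, 0, 0, 0, 0, -1]
}}

```text
clock: 4.82
eef_pos: [516.5, -59.8, 55.7]
tool_rot: [3.141, -0.0, 1.469]
force: [-0.8, 0.0, -1.2]
width: 85.2
gripper_force: 0.0
```

```bash
python3 look.py pics/w3.png
```

```text
[516.45929741 -59.80352698  55.65321536] [ 3.14095064e+00 -5.26732499e-05  1.46885331e+00] [-0.75662228  0.01258609 -1.19185593] 4.825 0.0030189345281148076 [516.39957397 -59.82056541  55.56664322]
[  86   59   52   47 1596] [111.00877193  86.06766917] [437.7  30.9  75. ]
[277 294  30  33 419] [286.33890215 312.8902148 ] [495.2 -86.7  75. ]
[317 294  47  36 441] [352.02721088 313.75736961] [529.6 -90.7  75. ]
```

View pics/w3.png

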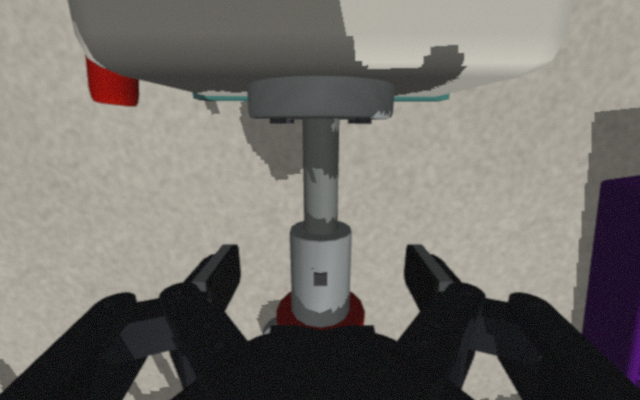

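The barrel (x 321) lies midway between the fingers (239 and 405), so I close on it.

Request:
{"fn": "carry_out", "kwargs": {
  "deltas": [0, 0, 0, 0, 0, 0, 1, 0, 0, 0, 0, 0, 0, 1, 0, 0, 0, 0, 0, 0, 1, 0, 0, 0, 0, 0, 0, 1, 0, 0, 0, 0, 0, 0, 1, 0, 0, 0, 0, 0, 0, 1, 0, 0, 0, 0, 0, 0, 1, 0, 0, 0, 0, 0, 0, 1]
}}

```text
clock: 5.88
eef_pos: [515.7, -59.7, 55.5]
tool_rot: [-3.141, -0.0, 1.469]
force: [-1.9, 0.5, 4.8]
width: 28.3
gripper_force: 59.0
```

```bash
cat > st.py <<'E'
from cell import ctrl
import numpy as np
s=ctrl.read_state();y=s["tool_rot"][2];y=np.radians(84.2);u=np.array([np.cos(y),np.sin(y),0])
print("clk",s["clock"],"eef",s["eef_pos"].round(2),"along",(s["eef_pos"]@u).round(2),"F",s["force"].round(2),"Falong",(s["force"]@u).round(2),"w",s["width"],s["gripper_force"],"tau",s["tau"].round(2))
E
python3 st.py
```

```text
clk 5.875 eef [515.68 -59.75  55.53] along -7.33 F [-1.91  0.48  4.76] Falong 0.28 w 28.340969960399725 59.04015362262726 tau [ 2.000e-02 -4.807e+01  3.880e+00 -9.450e+00 -1.000e-01 -7.300e-01
 -0.000e+00]
```

Request:
{"fn": "carry_out", "kwargs": {
  "deltas": [0, 0, 0, -0.0005, 0, 0, 1, 0, 0, 0, -0.0005, 0, 0, 1, 0, 0, 0, -0.0005, 0, 0, 1, 0, 0, 0, -0.0005, 0, 0, 1]
}}

```text
clock: 6.38
eef_pos: [515.6, -60.6, 55.5]
tool_rot: [-3.14, -0.002, 1.469]
force: [-3.2, 3.1, 6.5]
width: 28.7
gripper_force: 59.1
```

```bash
python3 st.py
```

```text
clk 6.375 eef [515.59 -60.56  55.53] along -8.15 F [-3.16  3.09  6.47] Falong 2.76 w 28.680849320416137 59.108975529670715 tau [  1.18 -47.78   5.15  -9.29   0.29  -0.95   0.07]
```

Sliding friction of 2.8 N gives about 1.2 mm of lag, so the arm's stiffness is about 2 N/mm. Steps of 4 mm are therefore safe at the stops.

Request:
{"fn": "carry_out", "kwargs": {
  "deltas": [0, 0, 0, -0.001, 0, 0, 1, 0, 0, 0, -0.001, 0, 0, 1, 0, 0, 0, -0.001, 0, 0, 1, 0, 0, 0, -0.001, 0, 0, 1]
}}

```text
clock: 6.88
eef_pos: [515.2, -64.1, 55.5]
tool_rot: [-3.14, -0.002, 1.47]
force: [-1.3, 4.8, 6.2]
width: 28.5
gripper_force: 59.2
```

```bash
python3 st.py
```

```text
clk 6.875 eef [515.19 -64.08  55.53] along -11.69 F [-1.27  4.81  6.16] Falong 4.66 w 28.52727915041649 59.17492926120758 tau [  2.31 -47.5    6.36  -9.11   0.59  -1.16   0.06]
```

Request:
{"fn": "carry_out", "kwargs": {
  "deltas": [0, 0, 0, -0.001, 0, 0, 1, 0, 0, 0, -0.001, 0, 0, 1, 0, 0, 0, 0, 0, 0, 1]
}}

```text
clock: 7.25
eef_pos: [515.2, -64.2, 55.5]
tool_rot: [-3.14, -0.004, 1.471]
force: [0.7, 7.3, 6.6]
width: 28.4
gripper_force: 59.3
```

```bash
python3 st.py
```

```text
clk 7.25 eef [515.19 -64.18  55.52] along -11.79 F [0.69 7.33 6.56] Falong 7.36 w 28.353332894377935 59.25822079181671 tau [  3.64 -47.24   7.58  -9.     0.95  -1.41   0.15]
```

On the outer stop; I add load to about 8 N and hold.

Request:
{"fn": "carry_out", "kwargs": {
  "deltas": [0, 0, 0, -0.0008, 0, 0, 1, 0, 0, 0, -0.0007, 0, 0, 1, 0, 0, 0, 0, 0, 0, 1, 0, 0, 0, 0, 0, 0, 1, 0, 0, 0, 0, 0, 0, 1, 0, 0, 0, 0, 0, 0, 1, 0, 0, 0, 0, 0, 0, 1]
}}

```text
clock: 8.12
eef_pos: [515.2, -64.3, 55.5]
tool_rot: [-3.14, -0.006, 1.472]
force: [0.3, 10.4, 7.2]
width: 28.3
gripper_force: 59.3
```

```bash
python3 st.py
```

```text
clk 8.125 eef [515.18 -64.3   55.54] along -11.91 F [ 0.26 10.4   7.21] Falong 10.38 w 28.25256326001781 59.30929183959961 tau [  5.05 -46.93   9.09  -8.8    1.38  -1.69   0.2 ]
```

Request:
{"fn": "carry_out", "kwargs": {
  "deltas": [0, 0, 0, 0.0015, 0, 0, 1, 0, 0, 0, 0.0015, 0, 0, 1, 0, 0, 0, 0.0015, 0, 0, 1, 0, 0, 0, 0.0015, 0, 0, 1, 0, 0, 0, 0.0015, 0, 0, 1, 0, 0, 0, 0.0015, 0, 0, 1, 0, 0, 0, 0.0015, 0, 0, 1, 0, 0, 0, 0.0015, 0, 0, 1, 0, 0, 0, 0.0015, 0, 0, 1, 0, 0, 0, 0.0015, 0, 0, 1, 0, 0, 0, 0, 0, 0, 1, 0, 0, 0, 0, 0, 0, 1]
}}

```text
clock: 9.62
eef_pos: [516.2, -55.2, 55.5]
tool_rot: [-3.141, 0.001, 1.468]
force: [-2.0, -2.2, 5.3]
width: 28.4
gripper_force: 59.1
```

```bash
python3 st.py
```

```text
clk 9.625 eef [516.16 -55.19  55.54] along -2.74 F [-2.05 -2.21  5.34] Falong -2.41 w 28.412788592947248 59.09941613674164 tau [-9.400e-01 -4.828e+01  2.930e+00 -9.580e+00 -3.800e-01 -5.400e-01
 -4.000e-02]
```

Free sliding at -2.4 N; on in 3 mm steps with a settling row.

Request:
{"fn": "carry_out", "kwargs": {
  "deltas": [0, 0, 0, 0.001, 0, 0, 1, 0, 0, 0, 0.001, 0, 0, 1, 0, 0, 0, 0.001, 0, 0, 1, 0, 0, 0, 0, 0, 0, 1]
}}

```text
clock: 10.12
eef_pos: [516.4, -53.0, 55.6]
tool_rot: [-3.141, 0.002, 1.468]
force: [-2.1, -3.3, 5.4]
width: 28.2
gripper_force: 59.1
```

```bash
python3 st.py
```

```text
clk 10.125 eef [516.41 -53.    55.55] along -0.54 F [-2.09 -3.32  5.43] Falong -3.51 w 28.18678348023731 59.082380533218384 tau [ -1.77 -48.47   2.09  -9.71  -0.62  -0.4   -0.09]
```

Request:
{"fn": "carry_out", "kwargs": {
  "deltas": [0, 0, 0, 0.001, 0, 0, 1, 0, 0, 0, 0.001, 0, 0, 1, 0, 0, 0, 0, 0, 0, 1, 0, 0, 0, 0, 0, 0, 1]
}}

```text
clock: 10.62
eef_pos: [516.4, -52.8, 55.5]
tool_rot: [-3.141, 0.004, 1.467]
force: [-2.6, -7.6, 5.3]
width: 28.3
gripper_force: 59.1
```

```bash
python3 st.py
```

```text
clk 10.625 eef [516.42 -52.82  55.53] along -0.36 F [-2.62 -7.58  5.27] Falong -7.81 w 28.30739965807123 59.06623363494873 tau [ -3.84 -48.79  -0.09 -10.12  -1.24  -0.07  -0.16]
```

On the inner stop; add about 2.7 N and hold.

Request:
{"fn": "carry_out", "kwargs": {
  "deltas": [0, 0, 0, 0.0007, 0, 0, 1, 0, 0, 0, 0.0006, 0, 0, 1, 0, 0, 0, 0, 0, 0, 1, 0, 0, 0, 0, 0, 0, 1, 0, 0, 0, 0, 0, 0, 1, 0, 0, 0, 0, 0, 0, 1, 0, 0, 0, 0, 0, 0, 1]
}}

```text
clock: 11.5
eef_pos: [516.4, -52.8, 55.5]
tool_rot: [-3.141, 0.005, 1.466]
force: [-3.9, -11.1, 4.2]
width: 28.5
gripper_force: 59.0
```

```bash
python3 st.py
```

```text
clk 11.5 eef [516.41 -52.79  55.53] along -0.33 F [ -3.86 -11.06   4.23] Falong -11.39 w 28.54024083619376 59.043946266174316 tau [ -5.12 -49.08  -1.42 -10.34  -1.61   0.16  -0.21]
```

Outer stop at -11.91 mm, inner at -0.33, so the middle is -6.12.

Request:
{"fn": "carry_out", "kwargs": {
  "deltas": [0, 0, 0, -0.0015, 0, 0, 1, 0, 0, 0, -0.0015, 0, 0, 1, 0, 0, 0, -0.0015, 0, 0, 1, 0, 0, 0, -0.0015, 0, 0, 1, 0, 0, 0, -0.0015, 0, 0, 1, 0, 0, 0, -0.0015, 0, 0, 1, 0, 0, 0, -0.0015, 0, 0, 1, 0, 0, 0, -0.0013, 0, 0, 1, 0, 0, 0, 0, 0, 0, 1, 0, 0, 0, 0, 0, 0, 1]
}}

```text
clock: 12.75
eef_pos: [515.8, -58.7, 55.5]
tool_rot: [-3.14, -0.002, 1.469]
force: [-1.9, 1.3, 5.7]
width: 28.2
gripper_force: 59.2
```

```bash
python3 st.py
```

```text
clk 12.75 eef [515.77 -58.66  55.53] along -6.23 F [-1.86  1.34  5.73] Falong 1.14 w 28.186454227037753 59.19820189476013 tau [ 9.500e-01 -4.771e+01  4.830e+00 -9.380e+00  1.800e-01 -9.300e-01
  4.000e-02]
```

Request:
{"fn": "carry_out", "kwargs": {
  "deltas": [0, 0, 0, 0.0005, 0, 0, 1, 0, 0, 0, 0.0004, 0, 0, 1, 0, 0, 0, 0, 0, 0, 1, 0, 0, 0, 0, 0, 0, -1, 0, 0, 0, 0, 0, 0, -1, 0, 0, 0, 0, 0, 0, -1, 0, 0, 0, 0, 0, 0, -1, 0, 0, 0, 0, 0, 0, -1, 0, 0, 0, 0, 0, 0, -1, 0, 0, 0, 0, 0, 0, -1]
}}

```text
clock: 14.0
eef_pos: [516.3, -58.9, 55.3]
tool_rot: [-3.142, -0.0, 1.469]
force: [0.1, 0.8, 0.5]
width: 85.3
gripper_force: 0.0
```

```bash
python3 st.py; python3 look.py pics/w4.png
```

```text
clk 14.0 eef [516.31 -58.93  55.28] along -6.46 F [0.07 0.76 0.52] Falong 0.76 w 85.33379739477003 0.0 tau [ 0.000e+00 -5.023e+01  4.130e+00 -8.820e+00  1.000e-02  0.000e+00
 -0.000e+00]
[516.30627066 -58.93343411  55.2777056 ] [-3.14154913e+00 -1.03068677e-05  1.46869460e+00] [0.07452206 0.75989275 0.51935557] 14.0 0.002782022823094076 [516.31017487 -58.91821573  55.30042483]
[  87   61   51   47 1530] [111.3        88.1254902] [437.6  30.9  75. ]
[277 293  31  34 415] [286.87228916 312.94216867] [495.4 -85.6  75. ]
[333 294  31  33 405] [354.03209877 313.07654321] [530.5 -89.3  75. ]
```

View pics/w4.png

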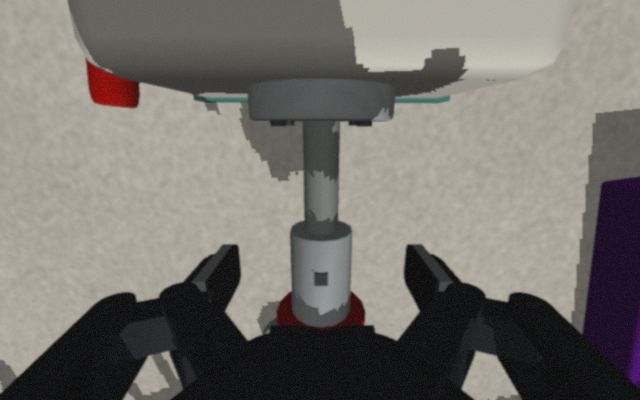

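Released cleanly: the barrel has the same place relative to the open fingers as before the grasp (screw mark at (321,278)), so there was no slip. I lift clear.

Request:
{"fn": "carry_out", "kwargs": {
  "deltas": [0, 0, 0, 0, 0, -0.01, -1, 0, 0, 0, 0, 0, -0.02, -1, 0, 0, 0, 0, 0, -0.03, -1, 0, 0, 0, 0, 0, -0.03, -1, 0, 0, 0, 0, 0, -0.02, -1, 0, 0, 0, 0, 0, -0.01, -1, 0, 0, 0, 0, 0, 0, -1, 0, 0, 0, 0, 0, 0, -1, 0, 0, 0, 0, 0, 0, -1]
}}

```text
clock: 15.18
eef_pos: [515.8, -58.9, 174.5]
tool_rot: [-3.14, 0.0, 1.469]
force: [0.3, -0.1, 0.3]
width: 85.6
gripper_force: 0.0
```

```bash
python3 st.py; python3 -c "
from cell import ctrl
print(ctrl.finish_job())"
```

```text
clk 15.175 eef [515.77 -58.88 174.49] along -6.46 F [ 0.31 -0.13  0.27] Falong -0.1 w 85.64689530545132 0.0 tau [-3.000e-02 -4.526e+01  4.680e+00 -1.424e+01  1.000e-02  1.000e-02
  0.000e+00]
the job is handed in; nothing more can be done
None
```

I handed the job in at 15.2 s (no verdict was returned): both stops were felt at about 8–9 N, 11.6 mm apart under load, and the shaft was left within about 0.3 mm of their middle, released, with the arm lifted clear and nothing else on the bench touched.

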